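# Seat a can capacitor in the V-jig and hold it down

## Robot

A 6-joint arm with a two-finger parallel gripper is mounted at the origin on a cart in front of the work surface, level with it; the furniture and walls round the work are solid. World frame = base frame: x ahead of the robot, y to its left, z up, the work surface at z = 0. Lengths are in m, angles in rad, forces in N, time in s.
With the tool pointing down it reaches from about 0.25 to 0.85 m from the base axis. Payload 12.5 kg.
Tool frame: the origin (TCP) lies on the centre line of the jaws, within the pads' length; the fingertips stand r.tcp_to_tips ahead of it and the grasp point (between the pads) lies 5 mm behind it (r.tcp_to_tips is the distance from the TCP to the fingertips, in m); z points along the fingers, y is the line along which they close (so a half turn about z gives the same grasp; the last joint's range is limited). The gripper opens to 93 mm and grips with 3 to 60 N. Pads are 15 mm wide; open, the fingers measure 128 mm over their backs; the gripper's body (75 mm by 188 mm) begins 65 mm behind the grasp point.
Start: joints at [1.062, 0.351, 1.652, -0, 1.139, -0.085], TCP at [0.226, 0.501, 0.233] pointing down, gripper open.
Joint ranges: [-2.75, 2.75], [-0.79, 2.1], [0.01, 2.65], [-1.57, 4.71], [0.07, 3.14], [-2.87, 2.87]. Speed limits (rad/s): [2.22, 2.22, 2.79, 3.14, 3.14, 3.14].

## Interface

Orientations are given as a rotation vector (axis times angle).
In Python, from cell import r, eyes, ticket gives the robot as it stands. The module is installed in compiled form; this text tells all that it offers.
- The arm moves only by the shell command python3 -m handwheel 'ROWS' [OPENING]. ROWS is JSON, a list of rows, each an object with "slide": the shift along the tool's x, y, z in cm, a list of three; "rotation": the turn, a rotation vector about the tool's x, y, z in rad, a list of three. A call has 1 to 10 rows; each row is the pose to reach, as a shift and turn from the pose commanded when the call began, along the tool's axes at that moment; what a row does not reach only later rows make up. A row lasts 1/10 s, in which the tool goes at most 50 mm and 8.59 degrees, less where a joint would pass 70% of its speed; a pose out of reach is approached as far as the arm can. A call with a gripper value outside its range is refused whole. OPENING is the opening, from 0 (shut) to 1 (fully open), set as the call begins (- or left out, the last holds). The fingers move at their own pace and stop on an object; the grip force is fixed at half the most. Time passes only in rows, so rows that repeat a pose let the fingers close. It gives the time, the measured TCP pose, the force, the opening and the grip force at its end, in the units of the state.
- r.sense(): the state, without advancing time (a new reading comes with each control period).
- eyes.get_image(name): name is "side" or "top" or "wrist"; returns (picture, depth): 400x640x3 uint8, blue, green, red; 400x640 float32, m along the optical axis (not along the pixel's ray), 0 where there is no reading.
- eyes.get_calibration(name): a dict with "fx", "fy", "cx", "cy" (pixels), "dist" ([k1, k2, p1, p2, k3] as OpenCV has them; the pictures are not rectified), "pose" (4x4, takes a point from camera to world coordinates). Camera axes: x right, y down, z forward; pixel columns grow to the right and rows downward; lengths in m; the calibration is good to about 2 mm. A picture is of the moment at which its call begins: read the wrist's pose just before it. get_calibration takes no time and is no camera call; for the wrist camera it gives the pose at the moment of the call.
- ticket.finish_job(): hands the job in; it is judged then, once.
The state is a dict: "t": time; "q": joint angles; "joint_vel": joint speeds; "joint_efforts": joint torques, N m; "tool_pos": TCP position; "tool_rot": TCP orientation; "contact_force": force on the tool from outside, world axes, zero at the start; "torque": the same for the moment, N m; "grip_width": finger opening in m; "gripper_force": force on a finger pad.
Only numpy, scipy, OpenCV 4.12 (cv2) and the standard library are available. Lean on these libraries where they do the work, as an engineer would, in place of code of your own. Each camera call takes 0.05 s, during which the arm holds its last target. There are 200 camera calls.

## Task

On the jig, the red insulating board with the black knob has one edge hung up on the pocket's lip next to the V supports: ease it off the lip, away from the supports, and then press down on it so that it lies flat in the pocket. Then lay the blue can capacitor in the two V supports, screw terminals toward the board and its length centred on the supports, and press it down onto both sides of the V. Finish while still holding the capacitor pressed firmly there, and leave the other things on the bench alone.

Things in the scene. Friction and masses are not known exactly. Their poses are not given: they have to be found in the camera images.
- jig: Grey fixed jig on the bench; origin under the middle of the two V supports, z up, y along the V, board's pocket at -y. Base 104 (x) x 152 (y -102 to +50) x 8 mm. The aluminium V supports, each 12 mm long, are centred at y = +27 and -27, so a 42 mm gap for fingers lies between them. 90 degree V, opening upward, arms 31 mm to either side, up to 29 mm above the bench.
- seat (a point): Middle of a seated capacitor: the point on its axis midway between the V supports, 34 mm above the bench, over the jig's origin; axes as the jig's. A seated can's top is 51.5 mm above the bench.
- pocket (a point): Centre of the pocket's floor, 66 mm from the V's middle toward -y of the jig, 8 mm above the bench; axes as the jig's. The pocket is open above, inside 60 (x) x 52 mm (jig y -40 to -92); inner lip (next to the V) 6 mm high and 6 mm wide, outer lip 5 mm high, side lips 4 mm high.
- board: Loose red board 56 (x) x 46 (y) x 6 mm, 60 g, in its middle a black grip knob 13 mm wide, 16 mm high; origin at the centre of its underside, z out of its top. At the start its edge nearest the V lies 3 to 5 mm over the pocket's inner lip, the far edge on the floor. Drawn 6 to 9 mm toward -y of the jig it drops flat (board top then 14 mm, knob top 30 mm above the bench).
- can: Loose blue can capacitor, 35 mm diameter, can 80 mm long plus two 6 mm high screw terminals on one end, about 140 g, lying on the bench on its side (it can roll). Origin at the centre of the plain end; z runs along its axis to the terminals; x and y are across and turn as it rolls.
- can_mid (a point): Middle of the can on its axis, 40 mm from either end of the can; axes as the can's.
- red_driver: Bystander: red-handled screwdriver 24x166x23 mm lying on the bench; leave it alone. Origin at the middle of its underside.
- pliers: Bystander: red-handled needle-nose pliers 55x182x15 mm lying on the bench; leave them alone. Origin at the middle of their underside.
- flank_left: The -x arms of both V supports, part of the jig (same origin and axes as the jig).
- flank_right: The +x arms of both V supports, part of the jig (same origin and axes as the jig).
Mind the look-alikes: they are no part of the job. What is shaped like the can but green is not meant.

How it is judged:
By the outcome, as a careful person would: the job done as asked, in the order asked, and still so for the second after the job is handed in, while the arm keeps its last pose, push and grip.
It also fails if it takes over 64 s, if anything falls off the work surface, if the arm or the gripper's body presses on something with over 40 N, if the wrist force passes 120 N, or if a joint passes its speed limit or range.

## Working session

There is one attempt and no reset: what is moved stays moved. The work goes in short steps, Python scripts to look and compute and a shell command to move; the robot and the scene stay as the last step left them, time stands still between calls to the robot, and variables do not carry over. Pictures are saved under pics/ and viewed, at most 10 in all, crops included, and the job is handed in when it is done.

```bash
mkdir -p pics; python3 - <<'E'
from cell import r,eyes
import cv2,numpy as np
for n in("side","top"):
    im,d=eyes.get_image(n);cv2.imwrite(f"pics/{n}0.png",im);np.savez(f"{n}0.npz",im=im,d=d,**{k:np.array(v) for k,v in eyes.get_calibration(n).items()})
    print(n,eyes.get_calibration(n)['pose'].round(3).tolist() if hasattr(eyes.get_calibration(n)['pose'],'round') else eyes.get_calibration(n)['pose'])
print(r.sense(),r.tcp_to_tips)
E
```

```text
side [[0.151, -0.766, 0.625, -0.048], [-0.988, -0.115, 0.099, -0.034], [-0.004, -0.632, -0.775, 0.804], [0.0, 0.0, 0.0, 1.0]]
top [[0.008, -0.996, 0.086, 0.445], [-1.0, -0.007, 0.017, 0.075], [-0.017, -0.086, -0.996, 1.064], [0.0, 0.0, 0.0, 1.0]]
{'t': 0.1, 'q': array([ 1.06241730e+00,  3.51133121e-01,  1.65233512e+00, -3.39258034e-05,
        1.13907789e+00, -8.46031527e-02]), 'joint_vel': array([-0.00144793, -0.00182357, -0.00024252, -0.00169783, -0.00098826,
       -0.00062196]), 'joint_efforts': array([ 2.69986258e-04, -4.98033500e+01, -2.85706848e+01,  7.00041954e-02,
        2.39671353e-02, -1.05393735e-04]), 'tool_pos': array([0.22601259, 0.50111094, 0.23219171]), 'tool_rot': array([-6.60621465e-01, -3.07109369e+00,  1.44638767e-03]), 'contact_force': array([-0.33819076,  0.67428812, -0.11448393]), 'torque': array([-0.02119648, -0.01509514,  0.03570965]), 'gripper_force': 0.0, 'grip_width': 0.09289495819846198} 0.014
```

View pics/top0.png

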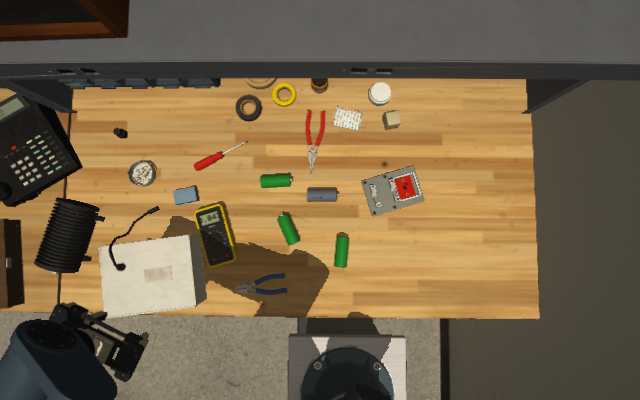

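View pics/side0.png

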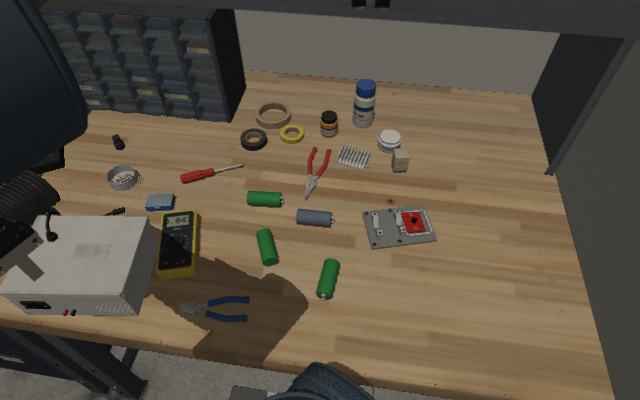

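Top view: can candidates are green (276,181), (289,229), (342,251) and blue-grey (322,194). The blue one at (322,194) is meant, terminals seemingly to the right; the jig is at (393,190) with the board on its right half. Next I'll confirm in a crop.

```bash
python3 - <<'E'
import cv2,numpy as np
t=np.load('top0.npz')['im'];s=np.load('side0.npz')['im']
a=cv2.resize(t[155:225,295:435],None,fx=5.5,fy=5.5,interpolation=cv2.INTER_CUBIC)[:290]
a=cv2.resize(t[160:220,295:435],(700,300),interpolation=cv2.INTER_CUBIC)
b=cv2.resize(s[195:255,300:440],(700,300),interpolation=cv2.INTER_CUBIC)
cv2.imwrite('pics/c1.png',np.vstack([a,b]))
E
cat > h.py <<'E'
import numpy as np,cv2
from scipy.spatial.transform import Rotation as R
def load(n): return np.load(n)
def cloud(z):
    """world xyz for every pixel (nan where no depth)"""
    K=np.array([[z['fx'],0,z['cx']],[0,z['fy'],z['cy']],[0,0,1]],float)
    h,w=z['d'].shape;v,u=np.mgrid[:h,:w]
    p=cv2.undistortPoints(np.stack([u,v],-1).reshape(-1,1,2).astype(np.float64),K,z['dist'].astype(float)).reshape(h,w,2)
    d=np.where(z['d']>0,z['d'],np.nan).astype(float)
    c=np.dstack([p[...,0]*d,p[...,1]*d,d]);return c@z['pose'][:3,:3].T+z['pose'][:3,3]
def snap(n,f):
    from cell import r,eyes
    c=eyes.get_calibration(n);im,d=eyes.get_image(n)
    np.savez(f,im=im,d=d,**{k:np.array(v) for k,v in c.items()});return np.load(f)
E
python3 - <<'E'
from h import *
for n in('top0.npz','side0.npz'):
    z=load(n);c=cloud(z);print(n,c.shape)
    pts={'top0.npz':[(322,194),(308,194),(336,194),(404,187),(376,194),(400,230)],'side0.npz':[(315,218),(413,222),(376,222),(350,280)]}[n]
    for u,v in pts: print((u,v),c[v,u].round(4),z['im'][v,u])
E
```

```text
top0.npz (400, 640, 3)
(322, 194) [0.5336 0.0705 0.0341] [109 104 101]
(308, 194) [0.5332 0.1083 0.0353] [110 105 100]
(336, 194) [0.5338 0.0327 0.0345] [73 75 75]
(404, 187) [ 0.5545 -0.1514  0.0303] [20 30 38]
(376, 194) [ 0.5368 -0.0787  0.0087] [131 146 156]
(400, 230) [ 4.383e-01 -1.457e-01 -3.000e-04] [ 87 154 203]
side0.npz (400, 640, 3)
(315, 218) [0.5214 0.0659 0.0293] [92 84 78]
(413, 222) [ 0.5499 -0.1572  0.0203] [12 13 26]
(376, 222) [ 0.5413 -0.0735  0.015 ] [136 141 145]
(350, 280) [ 0.3918 -0.0298 -0.0005] [102 132 151]
```

View pics/c1.png

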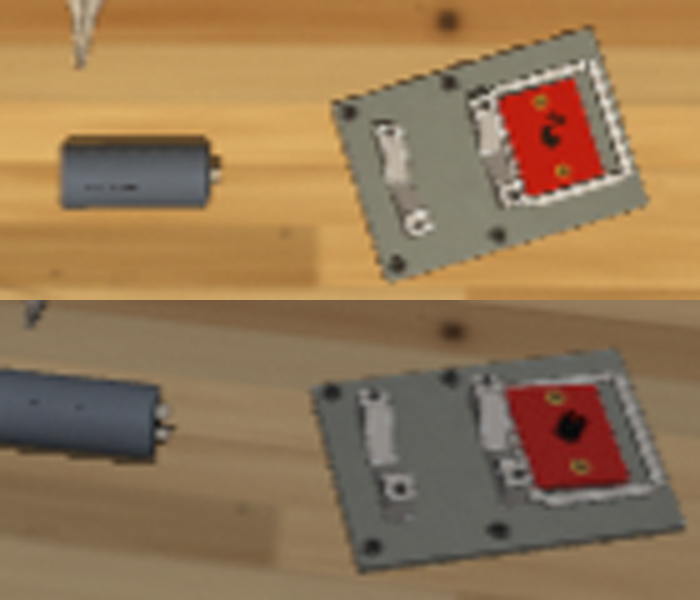

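The crop confirms it: blue-grey can, terminals on the right (toward the jig), board on the jig's right. Now rough poses, and the move that takes the wrist camera over the jig.

```bash
cat >> h.py <<'E'
def ray(z,uv,h):
    """pixel -> world point on plane z=h"""
    K=np.array([[z['fx'],0,z['cx']],[0,z['fy'],z['cy']],[0,0,1]],float)
    p=cv2.undistortPoints(np.array(uv,float).reshape(-1,1,2),K,z['dist'].astype(float)).reshape(-1,2)
    d=np.c_[p,np.ones(len(p))]@z['pose'][:3,:3].T;o=z['pose'][:3,3]
    return o+d*((h-o[2])/d[:,2])[:,None]
def todo(pos,yaw_y):
    """slide cm & rotation in current tool frame to reach TCP pos, pointing down, tool y along world angle yaw_y"""
    from cell import r
    s=r.sense();A=R.from_rotvec(s['tool_rot'])
    best=None
    for k in(0,np.pi):
        a=yaw_y+k;y=np.array([np.cos(a),np.sin(a),0]);zz=np.array([0,0,-1.]);x=np.cross(y,zz)
        rv=(A.inv()*R.from_matrix(np.c_[x,y,zz])).as_rotvec()
        if best is None or np.linalg.norm(rv)<np.linalg.norm(best):best=rv
    print('slide',(A.inv().apply(np.array(pos)-s['tool_pos'])*100).round(2),'rot',best.round(4),'t',round(s['t'],2))
E
python3 - <<'E'
from h import *
z=load('top0.npz')
c=ray(z,[(361.4,180.4),(413.4,165.6),(424.6,201),(372,216)],.008);print(c.round(4))
print([np.linalg.norm(c[i]-c[(i+1)%4]).round(4) for i in range(4)])
# c0 = +y,+-x corner...
ydir=(c[0]+c[3]-c[1]-c[2])[:2];th=np.arctan2(ydir[1],ydir[0]);print('jig y angle',np.degrees(th))
yv=ydir/np.linalg.norm(ydir)
o=c.mean(0)[:2]+yv*.026;print('jig o',o)
# can segmentation in top
P=cloud(z);im=z['im'].astype(int)
m=(P[...,2]>.006)&(P[...,2]<.06)&(abs(P[...,0]-.534)<.05)&(abs(P[...,1]-.07)<.07)&(im[...,2]-im[...,0]<25)&(im[...,1]<140)
print(m.sum(),P[m].min(0),P[m].max(0))
rect=cv2.minAreaRect(P[m][:,:2].astype(np.float32));print(rect)
from cell import r,eyes
A=R.from_rotvec(r.sense()['tool_rot']);print(A.as_matrix().round(3))
T=np.linalg.inv(np.r_[np.c_[A.as_matrix(),r.sense()['tool_pos']],[[0,0,0,1]]])@eyes.get_calibration('wrist')['pose'];print(T.round(3),eyes.get_calibration('wrist')['fx'])
todo([*(o+yv*-.03),.25],th)
E
```

```text
[[ 0.5745 -0.0386  0.008 ]
 [ 0.6169 -0.1832  0.008 ]
 [ 0.5185 -0.2126  0.008 ]
 [ 0.4761 -0.0675  0.008 ]]
[np.float64(0.1507), np.float64(0.1027), np.float64(0.1512), np.float64(0.1025)]
jig y angle 106.31333007750571
jig o [ 0.53916899 -0.10052771]
348 [0.51526875 0.03246608 0.02074261] [0.54834227 0.10856627 0.03890708]
((0.5320295691490173, 0.07056742161512375), (0.03262222185730934, 0.07633382827043533), 0.6896500587463379)
[[-0.912  0.411 -0.   ]
 [ 0.411  0.912 -0.001]
 [ 0.    -0.001 -1.   ]]
[[-0.001 -0.966 -0.257  0.071]
 [ 1.    -0.001  0.001  0.   ]
 [-0.001 -0.257  0.966 -0.152]
 [ 0.     0.     0.     1.   ]] 320.9689215261868
slide [-55.24 -44.25  -1.74] rot [-9.000e-04 -4.000e-04 -7.085e-01] t 0.1
```

```bash
cat >> h.py <<'E'
TH=np.radians(106.31);O=np.array([.5392,-.1005])
def jig(x,y,z): # jig coords (m) -> world
    ex=np.array([np.sin(TH),-np.cos(TH)]);ey=np.array([np.cos(TH),np.sin(TH)])
    return [*(O+x*ex+y*ey),z]
def tojig(p):
    ex=np.array([np.sin(TH),-np.cos(TH)]);ey=np.array([np.cos(TH),np.sin(TH)])
    p=np.asarray(p);d=p[...,:2]-O;return np.stack([d@ex,d@ey,p[...,2]],-1)
E
python3 -c "
from h import *
todo(jig(0,-.05,.16),TH-np.pi/2)"
```

```text
slide [-56.54 -45.75   7.26] rot [-9.000e-04  4.000e-04  8.624e-01] t 0.1
```

```bash
python3 -m handwheel '[{"slide":[-20,-16,0],"rotation":[0,0,0.4]},{"slide":[-20,-16,0],"rotation":[0,0,0.4]},{"slide":[-40,-32,0],"rotation":[0,0,0.8624]},{"slide":[-56.5,-45.7,0],"rotation":[0,0,0.8624]},{"slide":[-56.5,-45.7,0],"rotation":[0,0,0.8624]},{"slide":[-56.5,-45.7,0],"rotation":[0,0,0.8624]},{"slide":[-56.5,-45.7,0],"rotation":[0,0,0.8624]},{"slide":[-56.5,-45.7,0],"rotation":[0,0,0.8624]},{"slide":[-56.5,-45.7,0],"rotation":[0,0,0.8624]},{"slide":[-56.5,-45.7,0],"rotation":[0,0,0.8624]}]' 0.8
python3 -c "
from h import *
todo(jig(0,-.05,.16),TH-np.pi/2)"
```

```text
t: 1.1
tool_pos: [0.4519, 0.0529, 0.2326]
tool_rot: [1.884, 2.514, 0.0]
contact_force: [0.7, 0.3, 0.3]
grip_width: 0.0743
gripper_force: 0.0
slide [-22.18   4.07   7.26] rot [ 0.0001 -0.0001 -0.0002] t 1.1
```

```bash
python3 -m handwheel '[{"slide":[-22.2,4.1,7.3],"rotation":[0,0,0]},{"slide":[-22.2,4.1,7.3],"rotation":[0,0,0]},{"slide":[-22.2,4.1,7.3],"rotation":[0,0,0]},{"slide":[-22.2,4.1,7.3],"rotation":[0,0,0]},{"slide":[-22.2,4.1,7.3],"rotation":[0,0,0]},{"slide":[-22.2,4.1,7.3],"rotation":[0,0,0]},{"slide":[-22.2,4.1,7.3],"rotation":[0,0,0]},{"slide":[-22.2,4.1,7.3],"rotation":[0,0,0]}]'
python3 - <<'E'
from h import *
z=snap('wrist','w1.npz');cv2.imwrite('pics/w1.png',z['im'])
todo(jig(0,-.05,.16),TH-np.pi/2)
E
```

```text
t: 1.9
tool_pos: [0.5529, -0.1458, 0.1598]
tool_rot: [-1.883, -2.514, -0.0]
contact_force: [0.1, 0.2, 0.4]
grip_width: 0.0742
gripper_force: 0.0
slide [-0.29 -0.05  0.  ] rot [0.0002 0.     0.001 ] t 1.95
```

View pics/w1.png

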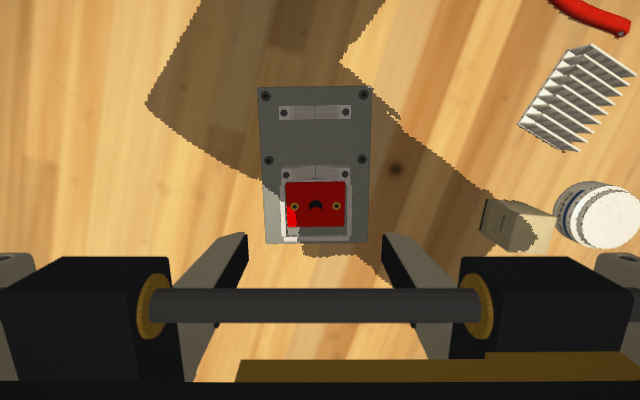

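Wrist view: jig corners at (259,88), (371,87), (368,243), (266,243). The board is red with its knob at (316,206), its upper edge at row 182 overlapping the inner lip by the V support.

```bash
python3 - <<'E'
from h import *
z=load('w1.npz')
c=ray(z,[(259,88),(371,87),(368,243),(266,243)],.008);print((tojig(c)*1000).round(1))
P=tojig(cloud(z));im=z['im'].astype(int)
m=(im[...,2]>120)&(im[...,1]<60)&(abs(P[...,0])<.05)&(abs(P[...,1]+.06)<.05)
Q=P[m]*1000;print(m.sum(),np.percentile(Q,[1,50,99],axis=0).round(1))
A=np.c_[Q[:,:2],np.ones(len(Q))];print('plane',np.linalg.lstsq(A,Q[:,2],rcond=None)[0])
print('rect',cv2.minAreaRect(Q[:,:2].astype(np.float32)))
k=(P[...,2]>.0245)&(P[...,2]<.05)&(abs(P[...,0])<.014)&(P[...,1]<-.04)&(P[...,1]>-.08)
K=P[k]*1000;print('knob',k.sum(),np.percentile(K,[2,50,98],axis=0).round(1))
v=(P[...,2]>.02)&(P[...,2]<.04)&(abs(P[...,0])<.036)&(P[...,1]>-.036)
V=P[v]*1000
for s in(1,-1):
  W=V[s*V[:,1]>0];print('V',len(W),np.percentile(W,[2,50,98],axis=0).round(1))
big=cv2.resize(z['im'][80:250,240:390],(600,680)[0:2] if 0 else (529,600),interpolation=cv2.INTER_CUBIC);cv2.imwrite('pics/w1c.png',big)
E
```

```text
[[ -49.3   47.8    8. ]
 [  51.    48.6    8. ]
 [  54.6 -101.2    8. ]
 [ -48.8 -101.1    8. ]]
168 [[-26.6 -80.9  12.1]
 [-22.7 -72.   14.8]
 [-17.7 -59.7  17.4]]
plane [ 0.056427    0.16187305 27.73167109]
rect ((-21.86252212524414, -70.34956359863281), (21.545028686523438, 8.963614463806152), 87.78343200683594)
knob 43 [[ -4.7 -59.9  24.6]
 [  0.8 -56.   27.8]
 [  6.4 -54.9  33.2]]
V 644 [[-29.8  21.   20.5]
 [ 11.8  26.8  25.8]
 [ 30.7  32.6  28.1]]
V 614 [[-29.  -33.1  20.4]
 [-10.1 -26.9  25.7]
 [ 31.3 -21.1  27.9]]
```

View pics/w1c.png

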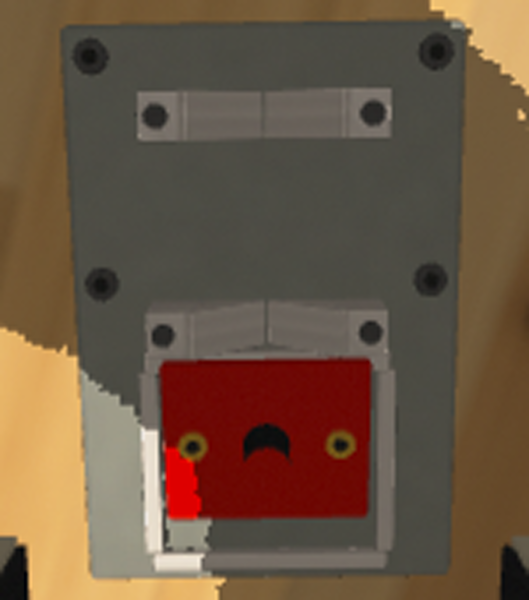

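```bash
python3 - <<'E'
from h import *
z=load('w1.npz');s=150/529;f=lambda a:[(240+(x+.5)*s-.5,80+(y+.5)*170/600-.5) for x,y in a]
print('valley',(tojig(ray(z,f([(264,92),(264,140),(266,302),(267,345)]),.0093))*1000).round(1))
print('base holes',(tojig(ray(z,f([(90,56),(437,52),(101,285),(431,280)]),.008))*1000).round(1))
print('V screws',(tojig(ray(z,f([(155,116),(373,112),(163,335),(371,332)]),.029))*1000).round(1))
P=tojig(cloud(z));im=z['im'].astype(int)
m=(im[...,2]>70)&(im[...,1]<35)&(im[...,0]<35)&(abs(P[...,0])<.05)&(abs(P[...,1]+.06)<.05)
Q=P[m]*1000;A=np.c_[Q[:,:2],np.ones(len(Q))];print('plane',m.sum(),np.linalg.lstsq(A,Q[:,2],rcond=None)[0])
print('board rect',cv2.minAreaRect(Q[:,:2].astype(np.float32)))
print('brass',(tojig(ray(z,f([(193,446),(340,445)]),.018))*1000).round(1))
print('knob top est',(tojig(ray(z,f([(266,425),(266,460)]),.033))*1000).round(1))
k=(im.max(-1)<45)&(abs(P[...,0])<.014)&(P[...,1]<-.04)&(P[...,1]>-.08)
print('knob',k.sum(),(P[k]*1000).round(0)[::4].tolist())
E
```

```text
valley [[  0.4  32.5   9.3]
 [  0.4  20.5   9.3]
 [  0.9 -21.6   9.3]
 [  1.2 -33.3   9.3]]
base holes [[-44.   41.4   8. ]
 [ 44.6  42.3   8. ]
 [-43.3 -17.2   8. ]
 [ 45.2 -15.9   8. ]]
V screws [[-25.8  26.4  29. ]
 [ 26.7  27.3  29. ]
 [-25.1 -27.   29. ]
 [ 27.4 -26.3  29. ]]
plane 2382 [8.76695378e-04 1.36761930e-01 2.47569468e+01]
board rect ((1.0170822143554688, -58.669517517089844), (55.87763214111328, 45.52458572387695), 0.3327163755893707)
brass [[-18.7 -59.3  18. ]
 [ 20.9 -59.   18. ]]
knob top est [[  0.9 -49.5  33. ]
 [  0.9 -58.8  33. ]]
knob 78 [[1.0, -53.0, 18.0], [-0.0, -54.0, 20.0], [4.0, -54.0, 19.0], [-0.0, -54.0, 21.0], [4.0, -55.0, 21.0], [-3.0, -56.0, 20.0], [1.0, -55.0, 24.0], [5.0, -55.0, 22.0], [-3.0, -56.0, 22.0], [1.0, -55.0, 26.0], [5.0, -55.0, 25.0], [-4.0, -57.0, 23.0], [-0.0, -55.0, 29.0], [4.0, -56.0, 26.0], [-5.0, -59.0, 20.0], [-1.0, -56.0, 29.0], [4.0, -56.0, 30.0], [-5.0, -59.0, 22.0], [5.0, -58.0, 27.0], [6.0, -59.0, 27.0]]
```

```bash
cat >> h.py <<'E'
O=np.array(jig(.0007,0,0)[:2]);TH=np.radians(107.0)
E
python3 - <<'E'
from h import *
todo(jig(.0,-.060,.036),TH-np.pi/2)
E
```

```text
slide [-1.28  0.08 12.4 ] rot [ 0.0002  0.     -0.0111] t 1.95
```

```bash
python3 -m handwheel '[{"slide":[-1.3,0.1,5],"rotation":[0,0,-0.011]},{"slide":[-1.3,0.1,8],"rotation":[0,0,-0.011]},{"slide":[-1.3,0.1,11],"rotation":[0,0,-0.011]},{"slide":[-1.3,0.1,12.4],"rotation":[0,0,-0.011]},{"slide":[-1.3,0.1,12.4],"rotation":[0,0,-0.011]},{"slide":[-1.3,0.1,12.4],"rotation":[0,0,-0.011]}]' 0.5
python3 -m handwheel '[{"slide":[0,0,0],"rotation":[0,0,0]},{"slide":[0,0,0],"rotation":[0,0,0]},{"slide":[0,0,0],"rotation":[0,0,0]},{"slide":[0,0,0],"rotation":[0,0,0]},{"slide":[0,0,0],"rotation":[0,0,0]},{"slide":[0,0,0],"rotation":[0,0,0]},{"slide":[0,0,0],"rotation":[0,0,0]}]' 0
python3 -c "
from h import *
from cell import r
print(tojig(r.sense()['tool_pos']))"
```

```text
t: 2.55
tool_pos: [0.5585, -0.1586, 0.037]
tool_rot: [1.868, 2.524, 0.001]
contact_force: [0.4, 0.2, 0.2]
grip_width: 0.0461
gripper_force: 0.0
t: 3.25
tool_pos: [0.5579, -0.1588, 0.0358]
tool_rot: [1.87, 2.524, 0.0]
contact_force: [-0.7, 0.5, 2.6]
grip_width: 0.0115
gripper_force: 30.0
[ 0.00010643 -0.06122682  0.03581507]
```

```bash
python3 -m handwheel '[{"slide":[-0.2,0,0],"rotation":[0,0,0]},{"slide":[-0.4,0,0],"rotation":[0,0,0]},{"slide":[-0.6,0,0],"rotation":[0,0,0]},{"slide":[-0.75,0,0],"rotation":[0,0,0]},{"slide":[-0.8,0,0],"rotation":[0,0,0]},{"slide":[-0.8,0,0],"rotation":[0,0,0]},{"slide":[-0.8,0,0],"rotation":[0,0,0]}]'
python3 -c "
from h import *
from cell import r
print(tojig(r.sense()['tool_pos']))
z=snap('wrist','w2.npz');P=tojig(cloud(z));im=z['im'].astype(int)
m=(im[...,2]>70)&(im[...,1]<35)&(im[...,0]<35)&(abs(P[...,0])<.05)&(abs(P[...,1]+.06)<.05)
Q=P[m]*1000;A=np.c_[Q[:,:2],np.ones(len(Q))];print('plane',m.sum(),np.linalg.lstsq(A,Q[:,2],rcond=None)[0]);print(np.percentile(Q,[1,50,99],axis=0))
"
```

```text
t: 3.95
tool_pos: [0.5601, -0.1665, 0.0356]
tool_rot: [1.87, 2.524, -0.0]
contact_force: [-0.4, -0.2, 0.2]
grip_width: 0.0118
gripper_force: 30.0
[-8.38893317e-06 -6.92410683e-02  3.55790691e-02]
plane 3974 [7.02990748e-04 1.09433761e-01 2.38608034e+01]
[[-27.37710508 -87.85232662  13.34641597]
 [ -0.3334884  -54.78242706  17.89513648]
 [ 27.02980749 -44.26749956  20.12593485]]
```

```bash
python3 -m handwheel '[{"slide":[0,0,0],"rotation":[0,0,0]},{"slide":[0,0,0],"rotation":[0,0,0]},{"slide":[0,0,-1],"rotation":[0,0,0]},{"slide":[0,0,-3],"rotation":[0,0,0]},{"slide":[0,0,-5],"rotation":[0,0,0]},{"slide":[0,0,-5],"rotation":[0,0,0]}]' 0.4
python3 -m handwheel '[{"slide":[0.2,0,0],"rotation":[0,0,0]},{"slide":[0.2,0,0],"rotation":[0,0,0]},{"slide":[0.2,0,0],"rotation":[0,0,0]},{"slide":[0.2,0,0],"rotation":[0,0,0]},{"slide":[0.2,0,0],"rotation":[0,0,0]},{"slide":[0.2,0,0],"rotation":[0,0,0]}]' 0
cat > brd.py <<'E'
from h import *
from cell import r
import sys
z=snap('wrist',sys.argv[1]+'.npz');cv2.imwrite('pics/'+sys.argv[1]+'.png',z['im']);P=tojig(cloud(z));im=z['im'].astype(int)
m=(im[...,2]>70)&(im[...,1]<35)&(im[...,0]<35)&(abs(P[...,0])<.05)&(abs(P[...,1]+.06)<.05)
Q=P[m]*1000;A=np.c_[Q[:,:2],np.ones(len(Q))];print('plane',m.sum(),np.linalg.lstsq(A,Q[:,2],rcond=None)[0].round(3));print(np.percentile(Q,[1,50,99],axis=0).round(1));print(cv2.minAreaRect(Q[:,:2].astype(np.float32)))
print('tcp',(tojig(r.sense()['tool_pos'])*1000).round(1))
E
python3 brd.py w3
```

```text
t: 4.6
tool_pos: [0.5615, -0.1669, 0.0886]
tool_rot: [1.867, 2.521, 0.002]
contact_force: [-0.1, 0.8, -0.3]
grip_width: 0.0371
gripper_force: 0.0
t: 5.2
tool_pos: [0.5595, -0.1645, 0.0854]
tool_rot: [-1.87, -2.524, 0.0]
contact_force: [0.4, -0.4, -0.1]
grip_width: 0.0003
gripper_force: 0.0
plane 3689 [ 0.0000e+00 -2.0000e-03  1.3549e+01]
[[-27.4 -86.6  10. ]
 [  0.1 -60.2  13.4]
 [ 27.2 -43.7  15.2]]
((-0.03847503662109375, -66.26138305664062), (55.88134002685547, 45.76640319824219), 0.3789386749267578)
tcp [  0.  -67.1  85.5]
```

Flat in the pocket at y = −66. Now I'll press down on the knob.

```bash
python3 -m handwheel '[{"slide":[0,0,2],"rotation":[0,0,0]},{"slide":[0,0,3.5],"rotation":[0,0,0]},{"slide":[0,0,3.9],"rotation":[0,0,0]},{"slide":[0,0,4.1],"rotation":[0,0,0]},{"slide":[0,0,4.2],"rotation":[0,0,0]},{"slide":[0,0,4.25],"rotation":[0,0,0]},{"slide":[0,0,4.25],"rotation":[0,0,0]}]'
```

```text
t: 5.95
tool_pos: [0.5594, -0.1645, 0.0443]
tool_rot: [-1.87, -2.524, 0.0]
contact_force: [-5.6, 2.1, 9.1]
grip_width: 0.0004
gripper_force: 4.5
```

```bash
python3 -m handwheel '[{"slide":[0,0,0.1],"rotation":[0,0,0]},{"slide":[0,0,0.2],"rotation":[0,0,0]},{"slide":[0,0,0.2],"rotation":[0,0,0]},{"slide":[0,0,0.2],"rotation":[0,0,0]},{"slide":[0,0,0.2],"rotation":[0,0,0]}]'
```

```text
t: 6.45
tool_pos: [0.5595, -0.1645, 0.0441]
tool_rot: [-1.87, -2.524, 0.0]
contact_force: [-14.5, 4.4, 31.7]
grip_width: 0.0003
gripper_force: 15.9
```

```bash
python3 -m handwheel '[{"slide":[0,0,-2],"rotation":[0,0,0]},{"slide":[0,0,-6],"rotation":[0,0,0]},{"slide":[0,0,-11.5],"rotation":[0,0,0]},{"slide":[0,0,-11.5],"rotation":[0,0,0]},{"slide":[0,0,-11.5],"rotation":[0,0,0]}]' 0.65
python3 brd.py w4
python3 -c "
from h import *
todo([.532,.085,.16],0)"
```

```text
t: 6.95
tool_pos: [0.5603, -0.1648, 0.1579]
tool_rot: [1.868, 2.522, 0.001]
contact_force: [-0.5, -0.2, -1.0]
grip_width: 0.0359
gripper_force: 0.0
plane 2559 [ 0.0000e+00 -1.0000e-03  1.3428e+01]
[[-26.7 -88.8  11.7]
 [  0.6 -65.8  13.5]
 [ 27.6 -44.1  15.1]]
((0.33631134033203125, -66.58586120605469), (45.285160064697266, 55.77058029174805), 89.79360961914062)
tcp [ -0.  -67.1 156.3]
slide [24.67  4.64 -0.38] rot [0.0006 0.0003 0.2956] t 7.0
```

Board flat and centred. On to the can.

```bash
python3 -m handwheel '[{"slide":[5,1,0],"rotation":[0,0,0.1]},{"slide":[10,2,0],"rotation":[0,0,0.2]},{"slide":[15,3,0],"rotation":[0,0,0.2956]},{"slide":[20,4,0],"rotation":[0,0,0.2956]},{"slide":[24.7,4.6,0],"rotation":[0,0,0.2956]},{"slide":[24.7,4.6,0],"rotation":[0,0,0.2956]},{"slide":[24.7,4.6,0],"rotation":[0,0,0.2956]},{"slide":[24.7,4.6,0],"rotation":[0,0,0.2956]}]'
python3 - <<'E'
from h import *
z=snap('wrist','w5.npz');cv2.imwrite('pics/w5.png',cv2.resize(z['im'][60:260,180:460],(784,560),interpolation=cv2.INTER_CUBIC))
P=cloud(z);im=z['im'].astype(int)
m=(P[...,2]>.008)&(P[...,2]<.06)&(abs(P[...,0]-.532)<.04)&(abs(P[...,1]-.07)<.065)
Q=P[m];print(m.sum(),np.percentile(Q,[1,50,99],axis=0).round(4))
from scipy.optimize import least_squares
f=lambda p:np.hypot((Q[:,0]-p[0]-p[1]*(Q[:,1]-.07))/np.hypot(1,p[1]),Q[:,2]-.0175-p[2])-.0175
s=least_squares(f,[.532,0,0],loss='soft_l1',f_scale=.001);print('axis x at y=.07, slope, dz',s.x.round(4))
T=Q[abs(f(s.x))<.002];print('body y',np.percentile(T[:,1],[.5,99.5]).round(4))
import scipy
h,e=np.histogram(Q[:,1],bins=np.arange(.01,.13,.002));print(list(zip(e.round(3).tolist(),h.tolist())))
E
```

```text
t: 7.8
tool_pos: [0.5314, 0.0843, 0.1552]
tool_rot: [-2.222, -2.22, 0.002]
contact_force: [0.3, -0.2, -0.1]
grip_width: 0.0599
gripper_force: 0.0
3296 [[0.5164 0.0316 0.0141]
 [0.5333 0.0755 0.032 ]
 [0.55   0.1118 0.0354]]
axis x at y=.07, slope, dz [ 0.5334 -0.0174 -0.0007]
body y [0.0325 0.1116]
[(0.01, 0), (0.012, 0), (0.014, 0), (0.016, 0), (0.018, 0), (0.02, 0), (0.022, 0), (0.024, 1), (0.026, 14), (0.028, 9), (0.03, 14), (0.032, 46), (0.034, 67), (0.036, 77), (0.038, 72), (0.04, 69), (0.042, 73), (0.044, 72), (0.046, 77), (0.048, 74), (0.05, 72), (0.052, 73), (0.054, 75), (0.056, 79), (0.058, 74), (0.06, 76), (0.062, 82), (0.064, 78), (0.066, 74), (0.068, 82), (0.07, 76), (0.072, 81), (0.074, 76), (0.076, 80), (0.078, 78), (0.08, 82), (0.082, 82), (0.084, 77), (0.086, 88), (0.088, 81), (0.09, 80), (0.092, 85), (0.094, 82), (0.096, 85), (0.098, 89), (0.1, 85), (0.102, 81), (0.104, 91), (0.106, 84), (0.108, 84), (0.11, 213), (0.112, 6), (0.114, 0), (0.116, 0), (0.118, 0), (0.12, 0), (0.122, 0), (0.124, 0), (0.126, 0)]
```

View pics/w5.png

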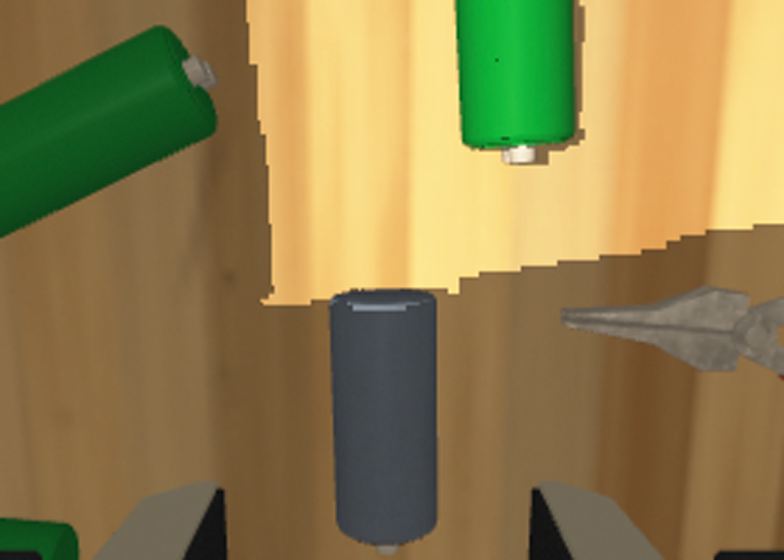

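The wrist crop shows the blue can at rows 295–545 (terminals at (388,548), the bottom, i.e. world −y). The pliers' tip at (562,317) clears the fingers.

```bash
python3 -c "
from h import *
todo([.5334,.072,.017],np.radians(1))"
```

```text
slide [-1.2   0.2  13.85] rot [-0.0011  0.0002 -0.0188] t 7.85
```

```bash
python3 -m handwheel '[{"slide":[-1.2,0.2,4],"rotation":[0,0,-0.019]},{"slide":[-1.2,0.2,8],"rotation":[0,0,-0.019]},{"slide":[-1.2,0.2,11],"rotation":[0,0,-0.019]},{"slide":[-1.2,0.2,13],"rotation":[0,0,-0.019]},{"slide":[-1.2,0.2,13.8],"rotation":[0,0,-0.019]},{"slide":[-1.2,0.2,13.8],"rotation":[0,0,-0.019]},{"slide":[-1.2,0.2,13.8],"rotation":[0,0,-0.019]}]'
python3 -m handwheel '[{"slide":[0,0,0],"rotation":[0,0,0]},{"slide":[0,0,0],"rotation":[0,0,0]},{"slide":[0,0,0],"rotation":[0,0,0]},{"slide":[0,0,0],"rotation":[0,0,0]},{"slide":[0,0,0],"rotation":[0,0,0]},{"slide":[0,0,0],"rotation":[0,0,0]}]' 0.2
python3 -m handwheel '[{"slide":[0,0,-0.5],"rotation":[0,0,0]},{"slide":[0,0,-2],"rotation":[0,0,0]},{"slide":[0,0,-5],"rotation":[0,0,0]},{"slide":[0,0,-8],"rotation":[0,0,0]},{"slide":[0,0,-8],"rotation":[0,0,0]},{"slide":[0,0,-8],"rotation":[0,0,0]}]'
python3 -c "
from h import *
todo(jig(0,0,.10),TH-np.pi/2)"
```

```text
t: 8.55
tool_pos: [0.5342, 0.0727, 0.0189]
tool_rot: [2.201, 2.241, 0.001]
contact_force: [-0.1, 0.0, -0.1]
grip_width: 0.0604
gripper_force: 0.0
t: 9.15
tool_pos: [0.5338, 0.0732, 0.0185]
tool_rot: [2.2, 2.242, 0.001]
contact_force: [-1.3, -0.6, 5.7]
grip_width: 0.0347
gripper_force: 30.0
t: 9.75
tool_pos: [0.5337, 0.0732, 0.099]
tool_rot: [2.2, 2.242, 0.002]
contact_force: [0.2, 0.2, -1.1]
grip_width: 0.0344
gripper_force: 30.0
slide [-17.36   0.28  -0.1 ] rot [ 1.400e-03  2.000e-04 -2.777e-01] t 9.75
```

```bash
python3 -m handwheel '[{"slide":[-3,0,0],"rotation":[0,0,-0.08]},{"slide":[-6,0.1,0],"rotation":[0,0,-0.16]},{"slide":[-10,0.2,0],"rotation":[0,0,-0.24]},{"slide":[-14,0.3,0],"rotation":[0,0,-0.278]},{"slide":[-16.5,0.3,0],"rotation":[0,0,-0.278]},{"slide":[-17.3,0.3,0],"rotation":[0,0,-0.278]},{"slide":[-17.3,0.3,0],"rotation":[0,0,-0.278]},{"slide":[-17.3,0.3,0],"rotation":[0,0,-0.278]}]'
cat > can.py <<'E'
from h import *
from cell import r
import sys
from scipy.optimize import least_squares
for cam in('wrist','top','side'):
    z=snap(cam,sys.argv[1]+cam+'.npz')
    P=tojig(cloud(z));im=z['im'].astype(int)
    zt=tojig(r.sense()['tool_pos'])
    c0=zt[2]+.002
    m=(P[...,2]>c0-.01)&(P[...,2]<c0+.025)&(abs(P[...,0])<.022)&(abs(P[...,1])<.065)
    if cam!='wrist':m&=(im[...,0]-im[...,2]>-3)
    Q=P[m]
    f=lambda p:np.hypot(Q[:,0]-p[0]-p[1]*Q[:,1],Q[:,2]-p[2]-p[3]*Q[:,1])-.0175
    try:
        s=least_squares(f,[0,0,c0,0],loss='soft_l1',f_scale=.001)
        g=abs(f(s.x))<.0015
        print(cam,m.sum(),g.sum(),'x0,slope,z0,slope',s.x.round(4),'y',(np.percentile(Q[g][:,1],[.5,1,99,99.5])*1000).round(1))
    except Exception as e: print(cam,e)
print('tcp',(zt*1000).round(1))
E
python3 can.py a
```

```text
t: 10.55
tool_pos: [0.5395, -0.0988, 0.0976]
tool_rot: [-1.867, -2.525, 0.0]
contact_force: [-0.3, 0.2, -0.3]
grip_width: 0.0343
gripper_force: 30.0
wrist 9605 8023 x0,slope,z0,slope [-0.0001  0.0021  0.0961 -0.002 ] y [-38.7 -38.1  39.6  39.9]
top 4 4 x0,slope,z0,slope [ 0.0892 -2.3527  0.0449  1.8463] y [37.8 37.8 41.  41. ]
side 226 167 x0,slope,z0,slope [-0.0019  0.0523  0.0964 -0.0143] y [12.2 12.3 41.4 41.5]
tcp [ 0.4  1.7 98. ]
```

```bash
python3 -m handwheel '[{"slide":[-0.05,0,2],"rotation":[0,0,0]},{"slide":[-0.05,0,4],"rotation":[0,0,0]},{"slide":[-0.05,0,5.4],"rotation":[0,0,0]},{"slide":[-0.05,0,5.7],"rotation":[0,0,0]},{"slide":[-0.05,0,5.7],"rotation":[0,0,0]},{"slide":[-0.05,0,5.7],"rotation":[0,0,0]}]'
python3 can.py b
```

```text
t: 11.3
tool_pos: [0.5405, -0.1002, 0.0418]
tool_rot: [1.868, 2.525, 0.001]
contact_force: [0.1, -0.4, -1.0]
grip_width: 0.0343
gripper_force: 30.0
wrist 9597 8048 x0,slope,z0,slope [ 0.0004  0.002   0.0403 -0.003 ] y [-40.5 -39.8  38.   38.3]
top index -1 is out of bounds for axis 0 with size 0
side 199 132 x0,slope,z0,slope [ 0.     -0.0079  0.0413 -0.0551] y [ 9.7 10.3 39.2 39.3]
tcp [ 0.5 -0.1 41.8]
```

```bash
python3 -m handwheel '[{"slide":[0.1,-0.03,0.2],"rotation":[0,0,0]},{"slide":[0.1,-0.03,0.4],"rotation":[0,0,0]},{"slide":[0.1,-0.03,0.55],"rotation":[0,0,0]},{"slide":[0.1,-0.03,0.65],"rotation":[0,0,0]},{"slide":[0.1,-0.03,0.7],"rotation":[0,0,0]},{"slide":[0.1,-0.03,0.7],"rotation":[0,0,0]},{"slide":[0.1,-0.03,0.7],"rotation":[0,0,0]}]'
python3 can.py c
```

```text
t: 12.15
tool_pos: [0.5396, -0.0994, 0.0349]
tool_rot: [1.868, 2.526, 0.0]
contact_force: [-3.7, 1.3, 9.8]
grip_width: 0.0344
gripper_force: 30.0
wrist 9796 8042 x0,slope,z0,slope [-0.0002  0.0004  0.0334 -0.0041] y [-39.4 -38.8  39.1  39.3]
top index -1 is out of bounds for axis 0 with size 0
side 195 125 x0,slope,z0,slope [-0.0005 -0.0244  0.0343 -0.0523] y [12.9 13.  40.1 40.3]
tcp [-0.   1.  34.9]
```

```bash
python3 -m handwheel '[{"slide":[0,0,0.07],"rotation":[0,0,0]},{"slide":[0,0,0.13],"rotation":[0,0,0]},{"slide":[0,0,0.13],"rotation":[0,0,0]},{"slide":[0,0,0.13],"rotation":[0,0,0]},{"slide":[0,0,0.13],"rotation":[0,0,0]},{"slide":[0,0,0.13],"rotation":[0,0,0]}]'
python3 can.py d
python3 - <<'E'
import cv2,numpy as np
w=np.load('dwrist.npz')['im'];s=np.load('dside.npz')['im']
cv2.imwrite('pics/d.png',np.hstack([cv2.resize(w[60:300,200:440],(390,390)),cv2.resize(s[170:270,350:450],(390,390))]))
E
```

```text
t: 12.9
tool_pos: [0.5396, -0.0993, 0.0347]
tool_rot: [1.868, 2.526, 0.0]
contact_force: [-9.3, 1.9, 25.9]
grip_width: 0.0345
gripper_force: 30.0
wrist 9827 8056 x0,slope,z0,slope [-0.0001 -0.0001  0.0333 -0.0048] y [-39.2 -38.7  39.1  39.4]
top index -1 is out of bounds for axis 0 with size 0
side 198 138 x0,slope,z0,slope [-0.0007 -0.0119  0.0332 -0.0203] y [10.9 11.6 40.3 40.4]
tcp [ 0.   1.  34.7]
```

View pics/d.png

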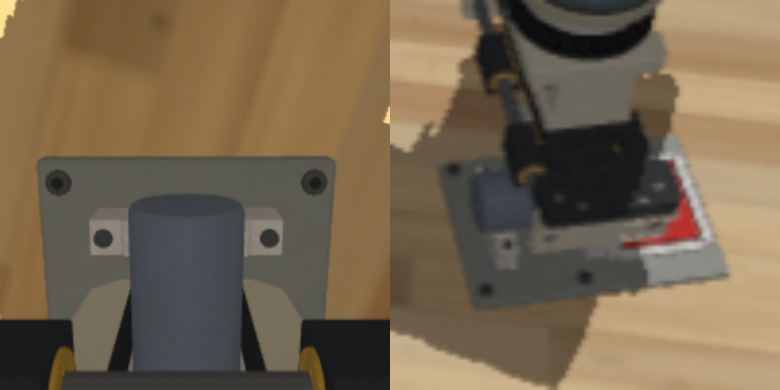

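Wrist picture: the can lies centred between the V screw pads (102,238) and (270,238); the side picture shows the board flat. The sideways force is uneven between the flanks, so I'll ease the tool a little toward −x to balance it.

```bash
python3 -m handwheel '[{"slide":[0,-0.05,0],"rotation":[0,0,0]},{"slide":[0,-0.05,0],"rotation":[0,0,0]},{"slide":[0,-0.05,0],"rotation":[0,0,0]},{"slide":[0,-0.05,0],"rotation":[0,0,0]}]'
```

```text
t: 13.45
tool_pos: [0.5396, -0.0994, 0.0347]
tool_rot: [1.867, 2.525, 0.001]
contact_force: [-5.8, 3.5, 24.3]
grip_width: 0.0348
gripper_force: 30.0
```

```bash
python3 -m handwheel '[{"slide":[0,-0.06,0.02],"rotation":[0,0,0]},{"slide":[0,-0.06,0.02],"rotation":[0,0,0]},{"slide":[0,-0.06,0.02],"rotation":[0,0,0]},{"slide":[0,-0.06,0.02],"rotation":[0,0,0]},{"slide":[0,-0.06,0.02],"rotation":[0,0,0]}]'; python3 can.py e
```

```text
t: 13.95
tool_pos: [0.5396, -0.0994, 0.0347]
tool_rot: [1.867, 2.524, 0.002]
contact_force: [-5.3, 5.9, 24.0]
grip_width: 0.0339
gripper_force: 30.0
wrist 9822 8045 x0,slope,z0,slope [-0.0002 -0.0002  0.0333 -0.0041] y [-39.2 -38.7  39.1  39.3]
top index -1 is out of bounds for axis 0 with size 0
side 197 127 x0,slope,z0,slope [-0.0001 -0.0316  0.0336 -0.039 ] y [10.8 10.9 40.5 40.6]
tcp [-0.   0.9 34.7]
```

```bash
python3 -c "
from cell import ticket
print(ticket.finish_job())"
```

```text
the job is handed in; nothing more can be done
None
```

I eased the board off the lip and pressed it flat in the pocket. The blue capacitor is centred in the V supports with its terminals toward the board, still gripped and pressed down with about 24 N. I handed the job in at about 14 s; no verdict came back.

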